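# Snap the die cassette into its dock and lock it

## Task

Slide the blue die cassette along the white loading board, without lifting it, squarely into the mouth of the dock until the brass spring catch clicks home in the notch in its side and holds it. Push only as hard as the catch needs, never with more than 30 N: the block behind it is not to be rammed. Then push the red lock slide fully to its end stop, in the same direction as the cassette went in, and leave the other things on the table where they are.

Things in the scene. Friction and masses are not known exactly. Their poses are not given: they have to be found in the camera images.
- dock_mouth (a point): Middle of the dock's mouth, on the top of its white board (6 mm above the table). Fixed. +x = the way in, z up. Board: 264 mm wide, reaching 215 mm out of the mouth. Aluminium rails, 120 mm apart inside, start here; flared lead-ins, 26 mm tall, reach out to x = -31 mm (157 mm apart). Lips on the rails reach in to 55 mm from the middle line at 34 to 38 mm above the board.
- dock_seat (a point): Fixed point 50 mm inside the mouth, on the board: the cassette's centre at the click in the middle setting. The user sets the grey stop block with its brass catch (dock's -y side) anew each time; the true place lies up to 12 mm either way along x, not reported. 3 mm past the click the front meets the block solidly. The block (30 mm tall) has a springy push-out pin, 2 to 5 N.
- die_catch (a joint): Spring catch, in m: 0 = home (nose out in the channel, or in the cassette's notch). The cassette's front shoulder pushes it aside by about 6 to 10 mm, beginning about 40 mm before the click; then it springs back to 0: the click. Passing it takes a push of about 8 to 15 N, which drops at the click. Cassette and dock are smooth (friction about 0.25).
- cassette_center (a point): Centre (half-way up) of the blue cassette, a steel heel die sunk in its pocket: 120 mm long (its x; +x end enters first), 116 mm wide, 30 mm tall, about 0.45 kg, too wide to grasp. It lies on the board before the mouth, up to 0.2 rad askew and 35 mm to a side. Each side has a notch 30 mm long, 11 mm deep, 24 mm behind the front end. Side and rear faces are flat.
- lock_grip (a point): Middle of the upright red grip of the lock slide: 14 mm along the dock's x, 22 mm along y, from 13 to 53 mm above the board (this point: 39 mm). Its track, 12 mm tall, runs beside the dock along its x, 97 mm from the middle line on the dock's -y side.
- lock_slide (a joint): Travel of the lock slide in m: 0 = open, 0.045 = locked, at the end stop; grows as the grip moves in the dock's +x. Starts between 0 and 0.012. Friction about 2 N.
- tape_roll_mid (a point): Roll of black tape, 62 mm across and 19 mm tall, its centre; bystander beside the dock.
- round_die_mid (a point): Round steel die, 40 mm across and 35 mm tall, its centre; bystander beside the dock.
- sand_block_mid (a point): Cork sanding block, 60 x 90 x 30 mm, its centre; bystander beside the dock.
- mallet_mid (a point): Mallet, 257 mm long, lying on the table to the right, its centre; bystander.

How it is judged:
On the way, in this order (a step that is already met when the one before it is completed fails the run):
1. the cassette is in the dock with the catch clicked home in its notch, the lock slide still open (x of cassette_center in the frame of dock_mouth above 0.034 m and y of cassette_center in the frame of dock_mouth between -0.005 and 0.005 m and value of joint die_catch below 0.0015 m and value of joint lock_slide below 0.025 m), for 0.2 s.
2. the lock slide is at its end stop (value of joint lock_slide above 0.042 m), for 0.2 s.
At the end, for the whole second after the job is handed in: The cassette lies at rest in the dock, its centre more than 34 mm inside the mouth, within 5 mm of the middle line, square within 0.06 rad and flat within 0.05 rad, with the catch back home (within 1.5 mm) behind its shoulder and the lock slide within 3 mm of its end stop (x of cassette_center in the frame of dock_mouth above 0.034 m and y of cassette_center in the frame of dock_mouth between -0.005 and 0.005 m and angle between the x axis of cassette_center and the x axis of dock_mouth, either way round below 0.06 rad and angle between cassette_center's own z axis and vertical below 0.05 rad and value of joint die_catch below 0.0015 m and value of joint lock_slide above 0.042 m and linear speed of cassette below 0.01 m/s); the robot touches nothing.
It fails at once if the cassette is rammed: pushed with more than 30 N (contact force between cassette and the fingers above 30 N or contact force between cassette and the arm above 30 N).
It fails at once if the cassette is lifted off the board by more than 15 mm (height (world z) of cassette_center above 0.036 m).
It fails at once if a bystander is moved by more than 20 mm (distance of any of tape_roll_mid, round_die_mid, sand_block_mid, mallet_mid from where it was at the start of the episode above 0.02 m).
It also fails if it takes over 72 s, if anything falls off the work surface, if the arm or the gripper's body presses on something with over 40 N, if the wrist force passes 120 N, or if a joint passes its speed limit or range.

## Robot

A 7-joint arm with a two-finger parallel gripper is mounted at the origin on a cart in front of the work surface, level with it; the furniture and walls round the work are solid. World frame = base frame: x ahead of the robot, y to its left, z up, the work surface at z = 0. Lengths are in m, angles in rad, forces in N, time in s.
With the tool pointing down it reaches from about 0.35 to 0.9 m from the base axis. Payload 19.9 kg.
Tool frame: the origin (TCP) lies on the centre line of the jaws, within the pads' length; the fingertips stand 8 mm ahead of it and the grasp point (between the pads) lies 11 mm behind it; z points along the fingers, y is the direction in which the jaws open and shut (so a half turn about z gives the same grasp; the last joint's range is limited). The gripper opens to 94 mm and grips with 3 to 60 N. Pads are 16 mm wide; open, the fingers measure 119 mm over their backs; the gripper's body (75 mm by 177 mm) begins 78 mm behind the grasp point.
Start: joints at [-1.319, 0.417, -0.01, 1.614, 0.005, 1.111, -0.053], TCP at [0.18, 0.598, 0.213] pointing down, gripper open.
Joint ranges: [-2.81, 2.81], [-0.39, 2.02], [-1.27, 1.25], [0.06, 2.57], [-1.19, 4.33], [0.19, 2], [-2.82, 2.82]. Speed limits (rad/s): [1.89, 1.89, 2.39, 2.39, 3.01, 3.01, 3.01].

## Interface

Orientations are given as a unit quaternion [w, x, y, z].
In Python, from workcell import arm gives the robot as it stands.
- The arm moves only by the shell command python3 -m jog 'ROWS' [FORCE]. ROWS is a JSON object of lists of equal length, an entry for each row: "hand": the finger opening in cm, from 0 to 9.4; "slide": the shift along the tool's x, y, z in cm, a list of three; "turn": the turn, a rotation vector about the tool's x, y, z in degrees, a list of three. A call has exactly 5 rows; each row shifts and turns the pose as measured when the row begins, along the tool's axes as they then stand; what a row does not reach is not made up. A row lasts 1/8 s, in which the tool goes at most 62.5 mm and 10.7 degrees, less where a joint would pass 70% of its speed; a pose out of reach is approached as far as the arm can. A call is refused whole if a number of a shift passes 6.25 or a number of a turn 10.7, either way. A call with a gripper value outside its range is refused whole. The fingers move at their own pace and stop on an object; FORCE is the grip in N (left out, the last holds). Time passes only in rows, so rows that do not move let the fingers close, or fill a call up. It gives the time, the measured TCP pose, the force and the opening at its end, in the units of the state.
- arm.observe(): the state, without advancing time (a new reading comes with each control period).
- arm.read_camera(name): name is "side" or "top" or "wrist"; returns a dict with "frame" (480x640x3 uint8, red, green, blue), "z_map" (480x640 float32, m along the optical axis (not along the pixel's ray), 0 where there is no reading), "mtx" (3x3 intrinsics, pixels), "world_from_camera" (4x4, takes a point from camera to world coordinates). Camera axes: x right, y down, z forward; pixel columns grow to the right and rows downward; lengths in m; the calibration is good to about 2 mm. The wrist camera is an equidistant fisheye: a pixel r from the principal point sees the ray r / f radians off the axis. A picture is of the moment at which its call begins.
- arm.hand_in(): hands the job in, once; it reports no verdict.
The state is a dict: "clock": time; "q": joint angles; "qvel": joint speeds; "effort": joint torques, N m; "tcp_pos": TCP position; "tcp_rot": TCP orientation; "contact_force": force on the tool from outside, world axes, zero at the start; "torque": the same for the moment, N m; "finger_gap": opening from 0.0 (shut) to 1.0 (fully open).
Only numpy, scipy, OpenCV 4.12 (cv2) and the standard library are available. Lean on these libraries where they do the work, as an engineer would, in place of code of your own. Each camera call takes 0.05 s, during which the arm holds its last target.

## Working session

There is one attempt and no reset: what is moved stays moved. The work goes in short steps, Python scripts to look and compute and a shell command to move; the robot and the scene stay as the last step left them, time stands still between calls to the robot, and variables do not carry over. Pictures are saved under pics/ and viewed, and the job is handed in when it is done.

```bash
mkdir -p pics; ls; cat > h.py <<'E'
import numpy as np, cv2
from workcell import arm
def snap(n,f):
    c=arm.read_camera(n); cv2.imwrite('pics/'+f,c['frame'][:,:,::-1]); np.savez(f'/tmp/{n}.npz',**c); return c
def pts(c):
    v,u=np.mgrid[:480,:640]; z=c['z_map']; K=c['mtx']
    P=np.stack([(u-K[0,2])/K[0,0]*z,(v-K[1,2])/K[1,1]*z,z,np.ones_like(z)],-1)
    return (P@c['world_from_camera'].T)[...,:3]
E
python3 - <<'E'
from h import *
for n in ['top','side','wrist']:
    c=snap(n,n+'0.png'); print(n,c['mtx'].round(1).tolist(),c['world_from_camera'].round(3).tolist())
print(arm.observe())
E
```

```text
pics
top [[508.7, 0.0, 314.1], [0.0, 508.7, 239.2], [0.0, 0.0, 1.0]] [[-0.005, -0.988, 0.156, 0.413], [-1.0, 0.003, -0.011, 0.03], [0.011, -0.156, -0.988, 1.071], [0.0, 0.0, 0.0, 1.0]]
side [[603.9, 0.0, 327.7], [0.0, 603.9, 229.1], [0.0, 0.0, 1.0]] [[0.999, -0.015, 0.032, 0.555], [-0.035, -0.609, 0.793, -0.883], [0.007, -0.793, -0.609, 0.72], [0.0, 0.0, 0.0, 1.0]]
wrist [[371.6, 0.0, 314.1], [0.0, 371.6, 235.9], [0.0, 0.0, 1.0]] [[0.288, 0.931, 0.226, 0.115], [0.958, -0.28, -0.069, 0.618], [-0.001, 0.236, -0.972, 0.383], [0.0, 0.0, 0.0, 1.0]]
{'clock': 0.15, 'q': array([-1.31950948,  0.41782303, -0.01031287,  1.61398593,  0.00469   ,
        1.1107098 , -0.05296736]), 'qvel': array([ 0.00083553, -0.00346429,  0.00100819, -0.00072598, -0.00132724,
        0.00105227,  0.00114595]), 'effort': array([ 6.58737645e-04, -8.51524329e+01,  6.38923533e-01, -4.26135099e+01,
       -4.88237478e-02,  1.71757629e-02,  1.26248324e-04]), 'tcp_pos': array([0.18031137, 0.59815158, 0.21299858]), 'tcp_rot': array([-3.41914187e-05,  1.45848976e-01,  9.89306764e-01, -4.49792152e-04]), 'contact_force': array([-0.43827132, -0.11459286,  0.40931667]), 'torque': array([ 0.00127706,  0.00123124, -0.03627318]), 'finger_gap': 0.9986964372451756}
```

View pics/top0.png

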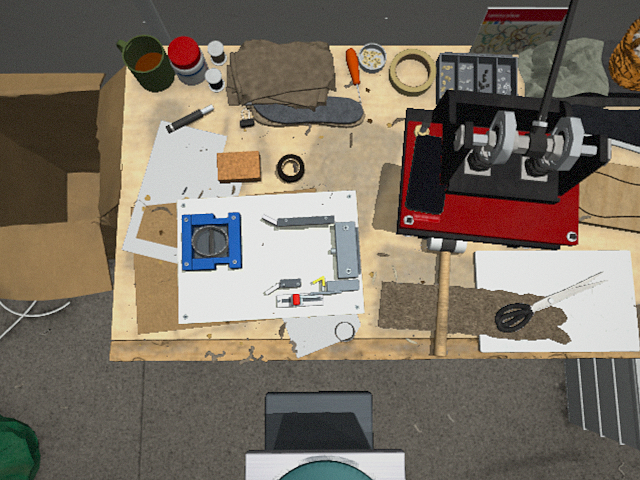

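View pics/side0.png

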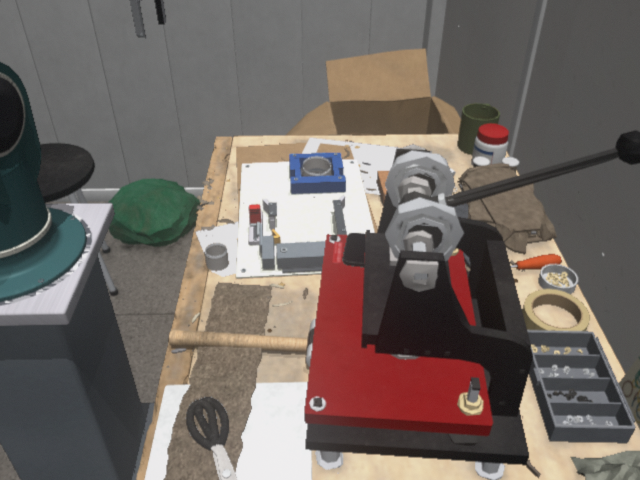

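The top view shows the cassette at about (211,242) and the dock mouth facing left between rails at y≈220 and 284. The red grip is at (295,299), the sanding block at (238,166) and the tape at (290,168). Next I'll measure them.

```bash
python3 - <<'E'
from h import *
c=dict(np.load('/tmp/top.npz')); P=pts(c); f=c['frame']
crop=f[180:340,165:385]; cv2.imwrite('pics/crop0.png',cv2.resize(crop,None,fx=3.6,fy=3.6,interpolation=cv2.INTER_CUBIC)[:,:,::-1])
hsv=cv2.cvtColor(f,cv2.COLOR_RGB2HSV)
for n,lo,hi in [('blue',(105,120,60),(125,255,255)),('red',(0,150,120),(8,255,255))]:
    m=cv2.inRange(hsv,lo,hi); m[:,:170]=0;m[:185]=0;m[:,385:]=0;m[335:]=0
    v,u=np.nonzero(m); p=P[v,u]
    if n=='blue': s=(p[:,2]>0.032)&(p[:,2]<.042)
    else: s=p[:,2]>0.045
    print(n,len(p),np.percentile(p[:,2],[5,50,95]).round(4),s.sum())
    q=p[s]; 
    r=cv2.minAreaRect((q[:,:2]*1000).astype(np.float32)); print(r,cv2.boxPoints(r).round(1).tolist(), q.mean(0))
# height map of dock
h=P[...,2]
for lo,hi in [(0.026,.036),(.036,.05)]:
    m=((h>lo)&(h<hi)).astype(np.uint8); m[:,:255]=0;m[:205]=0;m[310:]=0;m[:,365:]=0
    n,l,st,ce=cv2.connectedComponentsWithStats(m)
    for i in range(1,n):
        if st[i,4]<25: continue
        q=P[l==i]; r=cv2.minAreaRect((q[:,:2]*1000).astype(np.float32)); print(lo,st[i],'c',np.round(r[0],1),'s',np.round(r[1],1),round(r[2],2),q[:,2].mean().round(4))
# board
m=((h>0.003)&(h<0.010)&(f.min(-1)>190)).astype(np.uint8); m[:190]=0;m[335:]=0;m[:,:172]=0;m[:,372:]=0
q=P[m>0]; r=cv2.minAreaRect((q[:,:2]*1000).astype(np.float32)); print('board',r,q[:,2].mean())
E
```

```text
blue 1829 [0.0312 0.0353 0.0385] 1688
((573.602783203125, 230.19894409179688), (114.81871032714844, 119.89246368408203), 2.429016351699829) [[513.7000122070312, 287.70001220703125], [518.7999877929688, 167.89999389648438], [633.5, 172.6999969482422], [628.4000244140625, 292.5]] [0.57309117 0.2307693  0.03551409]
red 71 [0.055  0.0582 0.0611] 70
((453.2649841308594, 54.72712326049805), (19.91599464416504, 12.013957023620605), 0.1165449246764183) [[443.29998779296875, 60.70000076293945], [443.29998779296875, 48.70000076293945], [463.20001220703125, 48.70000076293945], [463.20001220703125, 60.79999923706055]] [0.45307737 0.05488469 0.05821546]
0.026 [262 215  16  11  71] c [618.8 109.4] s [35.5  8.4] 63.3 0.0308
0.026 [331 222  28  57 634] c [555.1 -43.1] s [116.2  52.8] 2.68 0.034
0.026 [313 276  13  11  40] c [487.6   5.7] s [18.3 24.9] 29.32 0.0284
0.026 [327 280  33  11 191] c [482.  -40.3] s [65.2 20.6] 89.72 0.0343
0.026 [265 283  16  12  66] c [475.7 101.7] s [ 8.1 35.2] 34.05 0.0313
0.036 [278 216  57  11 445] c [614.4  34.7] s [ 17.  116.2] 2.72 0.0436
0.036 [336 222  20  13  88] c [599.2 -47. ] s [39.4 25.3] 89.59 0.0375
0.036 [339 229  18  17  93] c [578.5 -52.6] s [30.3 33.6] 16.41 0.0373
0.036 [336 236  23  42 314] c [540.3 -48.6] s [87.1 40.3] 4.88 0.0375
0.036 [280 279  22   9 164] c [486.4  66.1] s [15.9 41.8] 3.5 0.0438
0.036 [311 281  36  14 154] c [477.3 -10.3] s [24.8 71.2] 2.71 0.0376
0.036 [346 280   9  10  39] c [482.7 -54.4] s [18.5 16.2] 0.37 0.0377
board ((536.0084838867188, 116.78335571289062), (406.2201232910156, 303.8116455078125), 89.46072387695312) 0.005884067048145567
```

View pics/crop0.png

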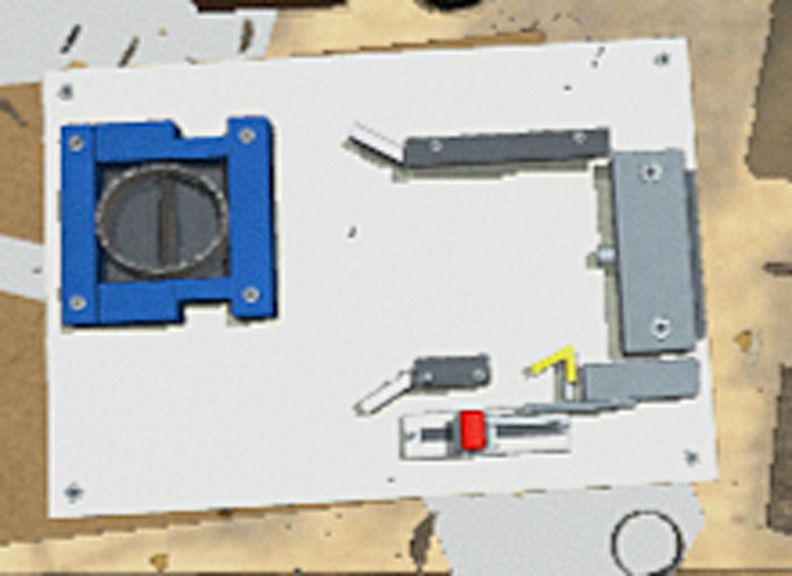

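```bash
cat >> h.py <<'E'
from scipy.spatial.transform import Rotation as R
def rot(q): return R.from_quat([q[1],q[2],q[3],q[0]])
E
python3 - <<'E'
from h import *
c=dict(np.load('/tmp/top.npz')); P=pts(c); f=c['frame']; K=c['mtx']; T=c['world_from_camera']
def ray(uv,z):
    uv=np.atleast_2d(uv); d=np.c_[(uv-K[:2,2])/K[0,0],np.ones(len(uv))]@T[:3,:3].T
    return T[:3,3]+d*((z-T[2,3])/d[:,2])[:,None]
def mm(p): 
    r=cv2.minAreaRect((p[:,:2]*1000).astype(np.float32)); return np.round(r[0],1),np.round(r[1],1),round(r[2],2)
hsv=cv2.cvtColor(f,cv2.COLOR_RGB2HSV); h=P[...,2]
m=cv2.inRange(hsv,(105,120,60),(125,255,255)); m[:,:170]=0;m[:185]=0;m[:,385:]=0;m[335:]=0
v,u=np.nonzero(m); p=ray(np.c_[u,v],.036); print('cass top-plane',mm(p))
# edges front/rear/far side line fits, top-plane
pp=p[:,:2]*1000
def fit(sel):
    vx,vy,x0,y0=cv2.fitLine(sel.astype(np.float32),cv2.DIST_HUBER,0,.01,.01).ravel(); return np.degrees(np.arctan2(vy,vx)).round(2),x0.round(1),y0.round(1)
rear=[];front=[]
for vv in range(v.min()+4,v.max()-3):
    uu=np.nonzero(m[vv])[0]
    if len(uu): rear.append((uu.min(),vv)); front.append((uu.max(),vv))
print('rear',fit(ray(np.array(rear),.036)[:,:2]*1000),'front',fit(ray(np.array(front),.036)[:,:2]*1000))
far=[]
for uu in list(range(u.min()+4,u.min()+30))+list(range(u.max()-8,u.max()-2)):
    far.append((uu,np.nonzero(m[:,uu])[0].min()))
print('far',fit(ray(np.array(far),.036)[:,:2]*1000))
# rails top at z .044
for name,box in [('up',(270,340,212,232)),('lo',(276,306,276,292))]:
    u0,u1,v0,v1=box; mk=np.zeros(h.shape,bool); mk[v0:v1,u0:u1]=((h>.038)&(h<.05))[v0:v1,u0:u1]
    vv,uu=np.nonzero(mk); p=ray(np.c_[uu,vv],.044); print(name,mm(p)); 
# far edge fit of up rail
# bystanders
for n,b,lo,hi in [('sand',(205,270,140,190),.02,.04),('tape',(270,310,148,188),.012,.025),('die',(328,362,315,348),.025,.045)]:
    u0,u1,v0,v1=b; mk=np.zeros(h.shape,bool); mk[v0:v1,u0:u1]=((h>lo)&(h<hi))[v0:v1,u0:u1]; p=P[mk]; print(n,len(p),mm(p) if len(p) else '')
# board corner screws / board edges
E
```

```text
cass top-plane (array([573.6, 229. ]), array([114.8, 120.3]), 2.02)
rear (np.float32(2.02), np.float32(566.0), np.float32(288.9)) front (np.float32(2.69), np.float32(576.8), np.float32(171.4))
far (np.float32(-87.89), np.float32(629.5), np.float32(242.6))
up (array([612.7,  29.4]), array([125.5,  24.9]), 87.82)
lo (array([486.4,  66.1]), array([15.9, 41.8]), 3.84)
sand 1208 (array([736.5, 177.8]), array([61.7, 90.1]), 3.92)
tape 424 (array([735. ,  67.3]), array([59. , 58.1]), 66.29)
die 80 (array([388.8, -44.2]), array([38.7, 37.7]), 89.56)
```

```bash
python3 - <<'E'
from h import *
c=dict(np.load('/tmp/top.npz')); K=c['mtx']; T=c['world_from_camera']; P=pts(c); h=P[...,2]
def ray(uv,z):
    uv=np.atleast_2d(uv).astype(float); d=np.c_[(uv-K[:2,2])/K[0,0],np.ones(len(uv))]@T[:3,:3].T
    return (T[:3,3]+d*((z-T[2,3])/d[:,2])[:,None])*1000
cr=lambda *a: np.array(a)/3.6+[165-.36,180-.36]
s=ray(cr((66,92),(662,60),(72,492),(691,457)),.007)[:,:2]; print(s.round(1).tolist())
for a,b in [(0,1),(2,3),(0,2),(1,3)]: d=s[b]-s[a]; print(a,b,np.degrees(np.arctan2(d[1],d[0])).round(2),np.hypot(*d).round(1))
r=ray(cr((435,146),(580,138),(650,172),(660,328)),.044)[:,:2]; d=r[1]-r[0]; print('rail screws',np.degrees(np.arctan2(d[1],d[0])))
d=r[3]-r[2]; print('block screws',np.degrees(np.arctan2(d[1],d[0])))
# rail start/edges in crop px: upper rail top corners, lower rail
print(ray(cr((404,138),(404,163),(608,128),(608,156),(415,358),(415,386),(490,355),(488,384)),.044)[:,:2].round(1).tolist())
print(ray(cr((612,155),(622,352)),.036)[:,:2].round(1).tolist())
E
```

```text
[[655.1, 297.0], [673.8, -56.7], [420.7, 285.4], [438.9, -69.8]]
0 1 -86.98 354.2
2 3 -87.06 355.7
0 2 -177.16 234.7
1 3 -176.81 235.2
rail screws -86.94314277687376
block screws -177.2141596267432
[[619.4, 94.4], [604.8, 94.3], [624.9, -22.2], [608.6, -22.0], [493.8, 87.4], [478.1, 87.4], [495.3, 45.4], [479.0, 46.6]]
[[610.7, -24.7], [497.3, -29.1]]
```

```bash
cat >> h.py <<'E'
dx=np.array([.0523,-.9986,0]); dy=np.array([.9986,.0523,0]); M=np.array([.5485,.0912,.006])
def st(tgt=None,ang=None):
    o=arm.observe(); A=rot(o['tcp_rot']).as_matrix(); p=o['tcp_pos']; r=p-M
    print('t',round(o['clock'],2),'dock mm',(np.array([r@dx,r@dy])*1000).round(1),'z',(p[2]*1000).round(1),'yaw(y vs dock x)',np.degrees(np.arctan2(A[:2,1]@dy[:2],A[:2,1]@dx[:2])).round(2),'tilt',(A[:2,2]*1000).round(1),'gap',round(o['finger_gap'],3),'F dock',np.round([o['contact_force']@dx,o['contact_force']@dy,o['contact_force'][2]],2),'v',np.abs(o['qvel']).max().round(3))
    if tgt is not None:
        w=M+dx*tgt[0]/1000+dy*tgt[1]/1000; w[2]=tgt[2]/1000
        print('tool delta cm',((w-p)@A*100).round(2),'total world',((w-p)*100).round(1))
E
python3 -c "
from h import *
st((-137,118,120))"
```

```text
t 0.15 dock mm [-525.5 -341.2] z 213.0 yaw(y vs dock x) 160.23 tilt [-0.2 -0.9] gap 0.999 F dock [ 0.09 -0.44  0.41] v 0.003
tool delta cm [-56.35 -21.02   9.32] total world [ 47.9 -36.4  -9.3]
```

```bash
python3 - <<'E'
from h import *
c=dict(np.load('/tmp/top.npz')); P=pts(c); z=c['z_map']>0
for x0 in np.arange(.1,1,.1):
    print(round(x0,1),[ (lambda s: round(float(P[s][:,2].max()),2) if s.any() else None)(z&(P[...,0]>x0)&(P[...,0]<x0+.1)&(P[...,1]>y0)&(P[...,1]<y0+.1)) for y0 in np.arange(-.1,.8,.1)])
E
```

```text
0.1 [0.02, 0.02, 0.01, -0.77, -0.77, -0.77, -0.78, -0.77, -0.77]
0.2 [-0.78, -0.77, -0.78, -0.78, -0.77, -0.78, -0.77, -0.77, -0.77]
0.3 [0.04, 0.01, 0.01, 0.01, 0.0, 0.01, None, None, -0.78]
0.4 [0.04, 0.06, 0.04, 0.01, 0.01, 0.01, -0.18, -0.17, -0.17]
0.5 [0.04, 0.03, 0.04, 0.04, 0.01, 0.01, -0.14, -0.14, -0.14]
0.6 [0.05, 0.05, 0.04, 0.04, 0.01, 0.01, -0.09, -0.12, -0.13]
0.7 [0.01, 0.02, 0.04, 0.04, 0.01, 0.01, -0.09, None, -0.77]
0.8 [0.06, 0.07, 0.06, 0.02, 0.02, 0.01, -0.08, None, None]
0.9 [0.06, 0.07, 0.07, 0.09, 0.1, 0.1, -0.07, -0.12, -0.12]
```

```bash
python3 -m jog '{"hand":[9.4,9.4,9.4,9.4,9.4],"slide":[[0,0,0],[0,0,0],[-4,-3.5,0],[-4,-3.5,0],[-4,-3.5,0]],"turn":[[0,0,-9.9],[0,0,-9.9],[0,0,0],[0,0,0],[0,0,0]]}'; python3 -c "
from h import *
st((-137,118,120))"
```

```text
clock: 0.78
tcp_pos: [0.3059, 0.5003, 0.2114]
tcp_rot: [-0.001, -0.036, 0.999, -0.001]
contact_force: [0.4, 0.3, -0.4]
finger_gap: 0.998
t 0.78 dock mm [-421.2 -220.9] z 211.4 yaw(y vs dock x) -178.88 tilt [-2.3 -2.5] gap 0.998 F dock [-0.31  0.38 -0.4 ] v 0.78
tool delta cm [-33.35 -29.06   9.12] total world [ 35.3 -26.6  -9.1]
```

```bash
python3 -m jog '{"hand":[9.4,9.4,9.4,9.4,9.4],"slide":[[-4.5,-4,0],[-4.5,-4,0],[-4.5,-4,0],[-4.5,-4,0.5],[-4.5,-4,1]],"turn":[[0,0,0.5],[0,0,0],[0,0,0],[0,0,0],[0,0,0]]}'; python3 -c "
from h import *
st((-137,118,120))"
```

```text
clock: 1.4
tcp_pos: [0.5495, 0.3093, 0.1965]
tcp_rot: [-0.001, -0.032, 0.999, -0.001]
contact_force: [0.4, 1.0, 0.4]
finger_gap: 1.003
t 1.4 dock mm [-217.7   12.4] z 196.5 yaw(y vs dock x) -179.29 tilt [-1.7 -1.6] gap 1.003 F dock [-0.94  0.44  0.44] v 0.835
tool delta cm [-10.47  -8.19   7.64] total world [11.  -7.5 -7.6]
```

```bash
python3 -m jog '{"hand":[9.4,9.4,9.4,9.4,9.4],"slide":[[-4,-3.5,1],[-3.5,-3,1],[-1,-1,1],[0,0,0],[0,0,0]],"turn":[[0,0,0.7],[0,0,0],[0,0,0],[0,0,0],[0,0,0]]}'; python3 -c "
from h import *
st((-137,118,100))"
```

```text
clock: 2.02
tcp_pos: [0.6422, 0.2336, 0.1636]
tcp_rot: [-0.002, -0.024, 1.0, -0.002]
contact_force: [-0.6, 0.9, 0.4]
finger_gap: 1.0
t 2.02 dock mm [-137.3  101. ] z 163.6 yaw(y vs dock x) 179.74 tilt [-3.9 -3.4] gap 1.0 F dock [-0.94 -0.56  0.44] v 0.008
tool delta cm [-1.73 -0.    6.35] total world [ 1.7  0.1 -6.4]
```

```bash
python3 -m jog '{"hand":[9.4,9.4,9.4,9.4,9.4],"slide":[[-1.7,0,3],[0,0,3.5],[0,0,3.5],[0,0,2.5],[0,0,0]],"turn":[[0,0,0],[0,0,0],[0,0,0],[0,0,0],[0,0,0]]}'; python3 - <<'E'
from h import *
st((-137,118,24)); snap('top','top1.png'); snap('side','side1.png')
f=np.hstack([np.load('/tmp/top.npz')['frame'][150:350,150:390],np.load('/tmp/side.npz')['frame'][110:310,200:440]]); cv2.imwrite('pics/c1.png',cv2.resize(f,None,fx=1.65,fy=1.65)[:,:,::-1])
E
```

```text
clock: 2.65
tcp_pos: [0.6558, 0.2438, 0.0396]
tcp_rot: [-0.0, -0.029, 1.0, 0.001]
contact_force: [0.1, -0.1, 0.7]
finger_gap: 1.001
t 2.65 dock mm [-146.8  115.1] z 39.6 yaw(y vs dock x) -179.67 tilt [-0.7  2. ] gap 1.001 F dock [0.15 0.07 0.69] v 0.033
tool delta cm [-0.28 -0.98  1.56] total world [ 0.3 -1.  -1.6]
```

View pics/c1.png

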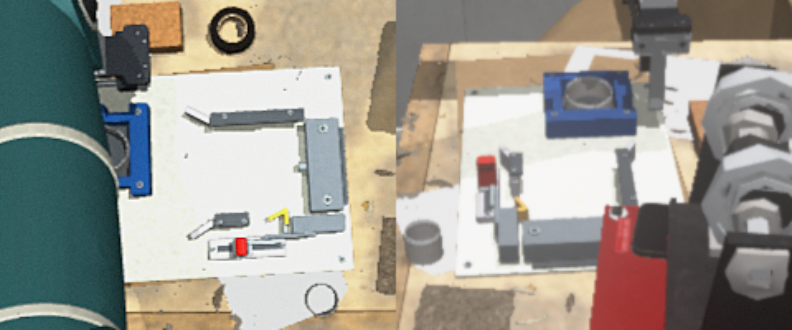

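The picture shows the fingers beside the cassette's far side, with a clear gap and away from the cork block and tape. Next I correct x, go down, then approach.

```bash
python3 -m jog '{"hand":[9.4,9.4,9.4,9.4,9.4],"slide":[[0,-0.8,0.8],[0,-0.2,0.8],[0.6,0,0],[0.6,0,0],[0,0,0]],"turn":[[0,0,0],[0,0,0],[0,0,0],[0,0,0],[0,0,0]]}'; python3 - <<'E'
from h import *
st((-137,98,24))
E
```

```text
clock: 3.38
tcp_pos: [0.6463, 0.2332, 0.0281]
tcp_rot: [0.003, -0.029, 1.0, 0.002]
contact_force: [-0.6, 0.3, -0.0]
finger_gap: 1.001
t 3.38 dock mm [-136.7  105.1] z 28.1 yaw(y vs dock x) -179.69 tilt [6.2 4.8] gap 1.001 F dock [-0.34 -0.56 -0.02] v 0.007
tool delta cm [0.71 0.03 0.4 ] total world [-0.7 -0.  -0.4]
```

```bash
python3 -m jog '{"hand":[9.4,9.4,9.4,9.4,9.4],"slide":[[0.6,0,0.2],[0.6,0,0.2],[0.6,0,0],[0.6,0,0],[0.6,0,0]],"turn":[[0,0,0],[0,0,0],[0,0,0],[0,0,0],[0,0,0]]}'; python3 - <<'E'
from h import *
st((-137,66,24))
E
```

```text
clock: 4.0
tcp_pos: [0.615, 0.2317, 0.024]
tcp_rot: [0.004, -0.029, 1.0, 0.002]
contact_force: [1.2, 0.2, 0.7]
finger_gap: 0.999
t 4.0 dock mm [-136.8   73.8] z 24.0 yaw(y vs dock x) -179.69 tilt [7.7 5.2] gap 0.999 F dock [-0.17  1.17  0.71] v 0.138
tool delta cm [ 0.78  0.02 -0.  ] total world [-0.8 -0.  -0. ]
```

```bash
python3 -m jog '{"hand":[9.4,9.4,9.4,9.4,9.4],"slide":[[0.3,0,0],[0.2,0,0],[0.0,0,0],[-1.5,0,0],[-1.5,0,0]],"turn":[[0,0,0],[0,0,0],[0,0,0],[0,0,0],[0,0,0]]}'; python3 - <<'E'
from h import *
st((-137,66,24)); c=snap('top','top2.png'); c=snap('side','side2.png'); P=pts(c); hsv=cv2.cvtColor(c['frame'],cv2.COLOR_RGB2HSV)
m=cv2.inRange(hsv,(105,120,60),(125,255,255)); v,u=np.nonzero(m); p=P[v,u]; p=p[(p[:,2]>.031)&(p[:,2]<.041)&(p[:,1]<.35)]
D=np.c_[(p-M)@dx,(p-M)@dy]*1000; print(cv2.minAreaRect(D.astype(np.float32)))
E
```

```text
clock: 4.62
tcp_pos: [0.6391, 0.2334, 0.0243]
tcp_rot: [0.003, -0.029, 1.0, 0.002]
contact_force: [0.5, -0.0, -0.1]
finger_gap: 1.005
t 4.62 dock mm [-137.3   97.9] z 24.3 yaw(y vs dock x) -179.64 tilt [6.3 5.2] gap 1.005 F dock [ 0.08  0.52 -0.08] v 0.327
tool delta cm [ 3.19 -0.01  0.01] total world [-3.2 -0.2 -0. ]
((-127.12372589111328, -0.9142265319824219), (111.08820343017578, 101.65165710449219), 89.2174301147461)
```

View pics/top2.png

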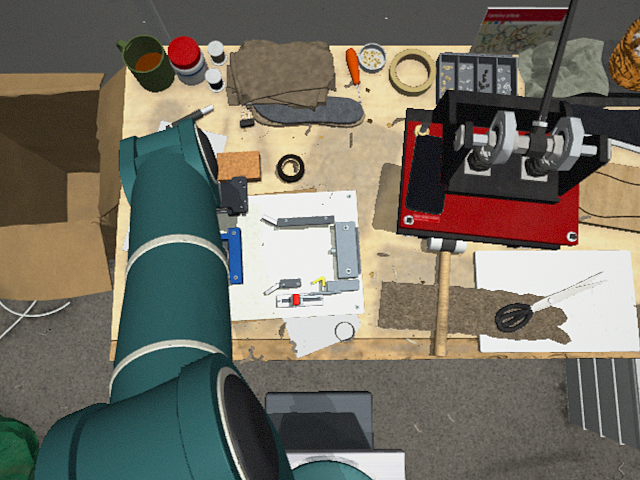

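View pics/side2.png

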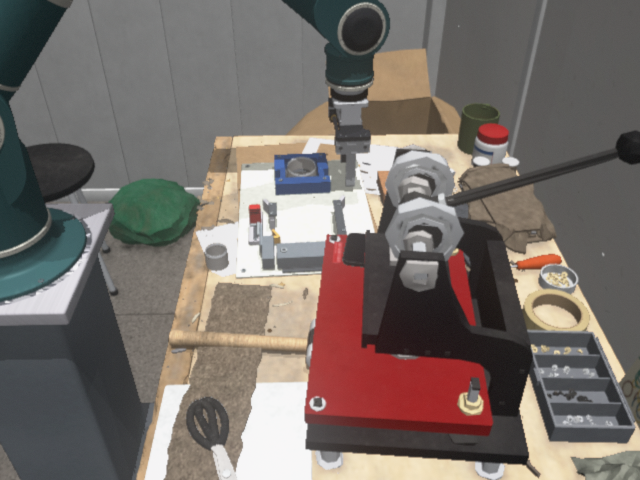

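Both views show the cassette slid down-image to near the middle line with its axes square to the dock, and my side-view measurement puts it at y ≈ -1 mm. Next: lift, turn 90° and go behind it.

```bash
python3 -m jog '{"hand":[9.4,9.4,9.4,8,6],"slide":[[-0.5,0,-3],[0,0,-4],[0,1.5,-3],[0,3,0],[0,3,0]],"turn":[[0,0,0],[0,0,0],[0,0,0],[0,0,0],[0,0,0]]}'; python3 - <<'E'
from h import *
st((-230,0,100)); print(arm.observe()['q'].round(2))
E
```

```text
clock: 5.35
tcp_pos: [0.6376, 0.3064, 0.1267]
tcp_rot: [0.002, -0.027, 1.0, 0.002]
contact_force: [0.3, 0.4, 0.2]
finger_gap: 0.826
t 5.35 dock mm [-210.2  100.3] z 126.7 yaw(y vs dock x) -179.92 tilt [4.3 3.5] gap 0.826 F dock [-0.38  0.37  0.21] v 0.334
tool delta cm [10.04  1.98  2.64] total world [-10.1   1.4  -2.7]
[-0.56  0.64  0.11  1.47 -0.08  1.03  1.19]
```

```bash
python3 -m jog '{"hand":[6,6,6,6,6],"slide":[[0,0,0],[0,0,0],[0,0,0],[0,0,0],[0,0,0]],"turn":[[0,0,10],[0,0,10],[0,0,10],[0,0,10],[0,0,10]]}';python3 -m jog '{"hand":[6,6,6,6,6],"slide":[[0,0,0],[0,0,0],[0,0,0],[0,0,0],[0,0,0]],"turn":[[0,0,10],[0,0,10],[0,0,10],[0,0,9],[0,0,0]]}'; python3 - <<'E'
from h import *
st((-230,0,100)); print(arm.observe()['q'].round(2))
E
```

```text
clock: 5.98
tcp_pos: [0.6334, 0.3095, 0.1256]
tcp_rot: [-0.001, 0.408, 0.913, 0.002]
contact_force: [-0.5, 0.9, -0.3]
finger_gap: 0.641
clock: 6.6
tcp_pos: [0.6301, 0.3094, 0.1244]
tcp_rot: [-0.002, 0.698, 0.716, 0.001]
contact_force: [0.4, -0.3, -0.4]
finger_gap: 0.639
t 6.6 dock mm [-213.7   92.9] z 124.4 yaw(y vs dock x) 88.47 tilt [-2.2  4.5] gap 0.639 F dock [ 0.27  0.35 -0.44] v 0.045
tool delta cm [ 1.37 -9.32  2.46] total world [-9.4  1.1 -2.4]
[-0.81  0.68  0.48  1.49 -0.35  1.05 -0.23]
```

```bash
python3 -m jog '{"hand":[6,6,6,6,6],"slide":[[0.7,-3,0],[0.7,-3.3,0.5],[0,-3,2],[0,0,3],[0,0,0]],"turn":[[0,0,-1.5],[0,0,0],[0,0,0],[0,0,0],[0,0,0]]}'; python3 - <<'E'
from h import *
st((-230,0,24)); print(arm.observe()['q'].round(2))
c=snap('side','side3.png'); c=snap('top','top3.png')
P=pts(c); hsv=cv2.cvtColor(c['frame'],cv2.COLOR_RGB2HSV)
m=cv2.inRange(hsv,(105,120,60),(125,255,255)); v,u=np.nonzero(m); p=P[v,u]; p=p[(p[:,2]>.031)&(p[:,2]<.041)&(p[:,1]<.35)]
print(len(p))
if len(p)>50:
    D=np.c_[(p-M)@dx,(p-M)@dy]*1000; print(cv2.minAreaRect(D.astype(np.float32)),D.min(0),D.max(0))
E
```

```text
clock: 7.22
tcp_pos: [0.532, 0.3193, 0.0685]
tcp_rot: [-0.003, 0.68, 0.733, 0.001]
contact_force: [0.3, -0.9, 0.7]
finger_gap: 0.638
t 7.22 dock mm [-228.6   -4.6] z 68.5 yaw(y vs dock x) 91.3 tilt [-2.9  5.1] gap 0.638 F dock [0.87 0.22 0.66] v 0.054
tool delta cm [0.1  0.47 4.45] total world [ 0.4  0.2 -4.4]
[-0.91  0.62  0.45  1.75 -0.34  0.86 -0.24]
1757
((-137.38169860839844, -0.16997146606445312), (119.8371810913086, 115.42296600341797), 0.2867443859577179) [-197.37634231  -57.9691634 ] [-77.35776452  57.55364039]
```

View pics/top3.png

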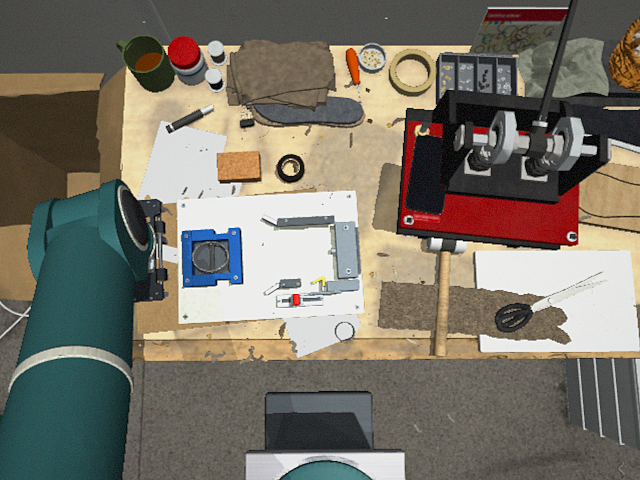

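View pics/side3.png

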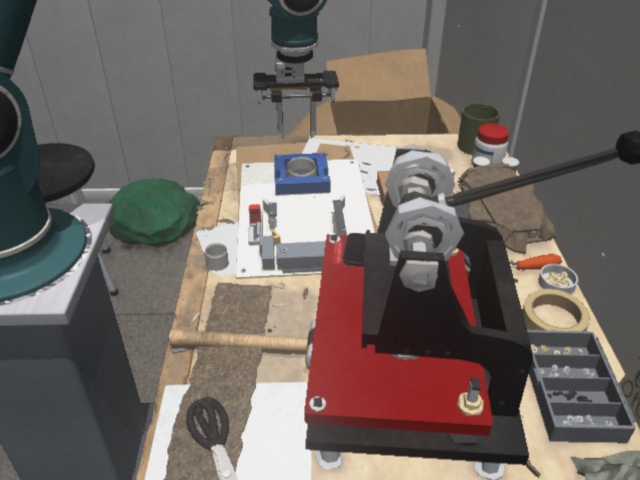

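The top view has the cassette centred at (212,256), 0.2 mm from the middle line and 0.3° askew. Going down and pushing.

```bash
python3 -m jog '{"hand":[6,6,6,6,6],"slide":[[0,0.4,2],[0,0,2.4],[-1,0,0],[-0.8,0,0],[0,0,0]],"turn":[[0,0,-1.2],[0,0,0],[0,0,0],[0,0,0],[0,0,0]]}'; python3 - <<'E'
from h import *
st((-205,0,22))
E
```

```text
clock: 7.95
tcp_pos: [0.543, 0.301, 0.0281]
tcp_rot: [-0.001, 0.672, 0.741, 0.005]
contact_force: [-0.2, -0.0, 0.8]
finger_gap: 0.636
t 7.95 dock mm [-209.8    5.5] z 28.1 yaw(y vs dock x) 92.61 tilt [4.3 9.1] gap 0.636 F dock [ 0.01 -0.24  0.81] v 0.007
tool delta cm [-0.46 -0.57  0.6 ] total world [-0.5 -0.5 -0.6]
```

```bash
python3 -m jog '{"hand":[6,6,6,6,6],"slide":[[0,-0.5,0.5],[0,0,0],[-0.6,0,0],[-0.8,0,0],[-0.8,0,0]],"turn":[[0,0,2.5],[0,0,0],[0,0,0],[0,0,0],[0,0,0]]}'; python3 - <<'E'
from h import *
st((-100,0,22))
E
```

```text
clock: 8.57
tcp_pos: [0.5391, 0.2789, 0.0237]
tcp_rot: [-0.002, 0.688, 0.726, 0.006]
contact_force: [-0.4, 0.2, 0.4]
finger_gap: 0.639
t 8.57 dock mm [-187.9    0.5] z 23.7 yaw(y vs dock x) 90.03 tilt [ 5.8 10.9] gap 0.639 F dock [-0.21 -0.41  0.39] v 0.105
tool delta cm [-8.79 -0.05  0.08] total world [ 0.4 -8.8 -0.2]
```

```bash
python3 -m jog '{"hand":[6,6,6,6,6],"slide":[[-1,0,0],[-1,0,0],[-1,0,0],[-1,0,0],[-1,0,0]],"turn":[[0,0,0],[0,0,0],[0,0,0],[0,0,0],[0,0,0]]}'; python3 - <<'E'
from h import *
st((-100,0,22))
c=snap('top','top4.png')
P=pts(c); hsv=cv2.cvtColor(c['frame'],cv2.COLOR_RGB2HSV)
m=cv2.inRange(hsv,(105,120,60),(125,255,255)); v,u=np.nonzero(m); p=P[v,u]; p=p[(p[:,2]>.031)&(p[:,2]<.041)&(p[:,1]<.35)]
D=np.c_[(p-M)@dx,(p-M)@dy]*1000; print(cv2.minAreaRect(D.astype(np.float32)),D.min(0),D.max(0))
E
```

```text
clock: 9.2
tcp_pos: [0.5422, 0.2248, 0.0234]
tcp_rot: [-0.002, 0.688, 0.725, 0.006]
contact_force: [0.7, 0.9, 0.3]
finger_gap: 0.638
t 9.2 dock mm [-133.8    0.7] z 23.4 yaw(y vs dock x) 89.99 tilt [ 6.1 11. ] gap 0.638 F dock [-0.89  0.75  0.29] v 0.142
tool delta cm [-3.38 -0.07  0.1 ] total world [ 0.1 -3.4 -0.1]
((-60.200923919677734, -0.271240234375), (115.93112182617188, 114.82892608642578), 89.93283081054688) [-117.60542941  -58.22480799] [-2.72820012 57.69493926]
```

View pics/top4.png

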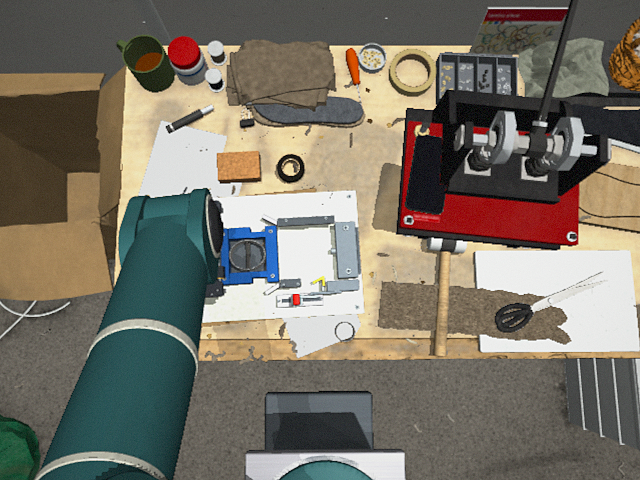

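Square in the flares with its front edge at the mouth (column 277) and y ≈ -0.3 mm. I'll keep going.

```bash
python3 -m jog '{"hand":[6,6,6,6,6],"slide":[[-0.6,0,0],[-0.8,0,0],[-0.8,0,0],[-0.8,0,0],[-0.6,0,0]],"turn":[[0,0,0],[0,0,0],[0,0,0],[0,0,0],[0,0,0]]}'; python3 -c "
from h import *
st()"; python3 -m jog '{"hand":[6,6,6,6,6],"slide":[[-0.4,0,0],[-0.4,0,0],[-0.4,0,0],[-0.4,0,0],[-0.4,0,0]],"turn":[[0,0,0],[0,0,0],[0,0,0],[0,0,0],[0,0,0]]}'; python3 -c "
from h import *
st()"
```

```text
clock: 9.88
tcp_pos: [0.5443, 0.1852, 0.0229]
tcp_rot: [-0.001, 0.689, 0.725, 0.006]
contact_force: [-0.2, 1.3, 0.6]
finger_gap: 0.638
t 9.88 dock mm [-94.1   0.7] z 22.9 yaw(y vs dock x) 89.94 tilt [ 6.1 10.4] gap 0.638 F dock [-1.33 -0.1   0.59] v 0.088
clock: 10.5
tcp_pos: [0.5454, 0.1641, 0.0227]
tcp_rot: [-0.001, 0.689, 0.725, 0.006]
contact_force: [-0.7, 1.7, 1.5]
finger_gap: 0.636
t 10.5 dock mm [-73.    0.7] z 22.7 yaw(y vs dock x) 89.96 tilt [ 6.  10.6] gap 0.636 F dock [-1.72 -0.65  1.53] v 0.059
```

```bash
for i in 1; do python3 -m jog '{"hand":[6,6,6,6,6],"slide":[[-0.3,0,0],[-0.3,0,0],[-0.3,0,0],[-0.3,0,0],[-0.3,0,0]],"turn":[[0,0,0],[0,0,0],[0,0,0],[0,0,0],[0,0,0]]}'; done; python3 -c "
from h import *
st()"
```

```text
clock: 11.12
tcp_pos: [0.5462, 0.1481, 0.0226]
tcp_rot: [-0.001, 0.689, 0.725, 0.006]
contact_force: [0.8, 3.1, 1.1]
finger_gap: 0.639
t 11.12 dock mm [-57.    0.7] z 22.6 yaw(y vs dock x) 89.97 tilt [ 6.  10.6] gap 0.639 F dock [-3.06  1.01  1.11] v 0.046
```

```bash
python3 -m jog '{"hand":[6,6,6,6,6],"slide":[[-0.2,0,0],[-0.2,0,0],[-0.2,0,0],[-0.2,0,0],[-0.2,0,0]],"turn":[[0,0,0],[0,0,0],[0,0,0],[0,0,0],[0,0,0]]}'; python3 -c "
from h import *
st()"
```

```text
clock: 11.75
tcp_pos: [0.5469, 0.1413, 0.0226]
tcp_rot: [-0.003, 0.687, 0.726, 0.007]
contact_force: [-0.4, 9.2, -0.3]
finger_gap: 0.636
t 11.75 dock mm [-50.1   1. ] z 22.6 yaw(y vs dock x) 90.18 tilt [ 6.6 14.3] gap 0.636 F dock [-9.19  0.07 -0.31] v 0.031
```

```bash
python3 -m jog '{"hand":[6,6,6,6,6],"slide":[[-0.2,0,0],[-0.2,0,0],[-0.2,0,0],[-0.2,0,0],[-0.2,0,0]],"turn":[[0,0,0],[0,0,0],[0,0,0],[0,0,0],[0,0,0]]}'; python3 -c "
from h import *
st()"
```

```text
clock: 12.38
tcp_pos: [0.5466, 0.1388, 0.0227]
tcp_rot: [-0.006, 0.685, 0.728, 0.01]
contact_force: [-0.7, 11.3, 0.4]
finger_gap: 0.638
t 12.38 dock mm [-47.7   0.6] z 22.7 yaw(y vs dock x) 90.51 tilt [ 5.5 22.5] gap 0.638 F dock [-11.28  -0.12   0.38] v 0.031
```

```bash
python3 -m jog '{"hand":[6,6,6,6,6],"slide":[[-0.25,0,0],[-0.25,0,0],[-0.25,0,0],[-0.25,0,0],[-0.25,0,0]],"turn":[[0,-0.4,0],[0,-0.4,0],[0,-0.4,0],[0,-0.4,0],[0,-0.4,0]]}'; python3 -c "
from h import *
st()"
```

```text
clock: 13.0
tcp_pos: [0.5461, 0.1351, 0.0225]
tcp_rot: [0.003, 0.683, 0.73, 0.001]
contact_force: [-0.7, 12.9, -1.5]
finger_gap: 0.64
t 13.0 dock mm [-44.   -0.1] z 22.5 yaw(y vs dock x) 90.81 tilt [ 6.2 -3.5] gap 0.64 F dock [-12.95  -0.07  -1.5 ] v 0.037
```

```bash
python3 -m jog '{"hand":[6,6,6,6,6],"slide":[[-0.28,0,0],[-0.28,0,0],[-0.28,0,0],[-0.28,0,0],[-0.28,0,0]],"turn":[[0,-0.2,0.3],[0,-0.2,0.3],[0,-0.2,0.2],[0,-0.2,0],[0,-0.2,0]]}'; python3 -c "
from h import *
st()"
```

```text
clock: 13.62
tcp_pos: [0.5474, 0.1285, 0.0228]
tcp_rot: [0.008, 0.686, 0.728, -0.002]
contact_force: [0.4, 5.7, -1.8]
finger_gap: 0.64
t 13.62 dock mm [-37.3   0.9] z 22.8 yaw(y vs dock x) 90.38 tilt [  9.  -14.1] gap 0.64 F dock [-5.69  0.72 -1.77] v 0.022
```

```bash
python3 - <<'E'
from h import *
c=snap('top','top5.png'); cv2.imwrite('pics/c5.png',cv2.resize(c['frame'][190:330,200:380],None,fx=4,fy=4,interpolation=cv2.INTER_CUBIC)[:,:,::-1])
P=pts(c); hsv=cv2.cvtColor(c['frame'],cv2.COLOR_RGB2HSV)
m=cv2.inRange(hsv,(105,120,60),(125,255,255)); v,u=np.nonzero(m); p=P[v,u]; p=p[(p[:,2]>.031)&(p[:,2]<.041)&(p[:,1]<.35)]
D=np.c_[(p-M)@dx,(p-M)@dy]*1000; print(cv2.minAreaRect(D.astype(np.float32)),D.min(0),D.max(0)); st()
E
```

```text
((39.82659149169922, -0.040363311767578125), (112.38233947753906, 106.0729751586914), 89.80219268798828) [-13.38723167 -56.3632611 ] [92.70106485 56.01120597]
t 13.68 dock mm [-36.9   0.8] z 22.8 yaw(y vs dock x) 90.36 tilt [  8.8 -14.4] gap 0.638 F dock [-4.82  0.47 -1.05] v 0.002
```

View pics/c5.png

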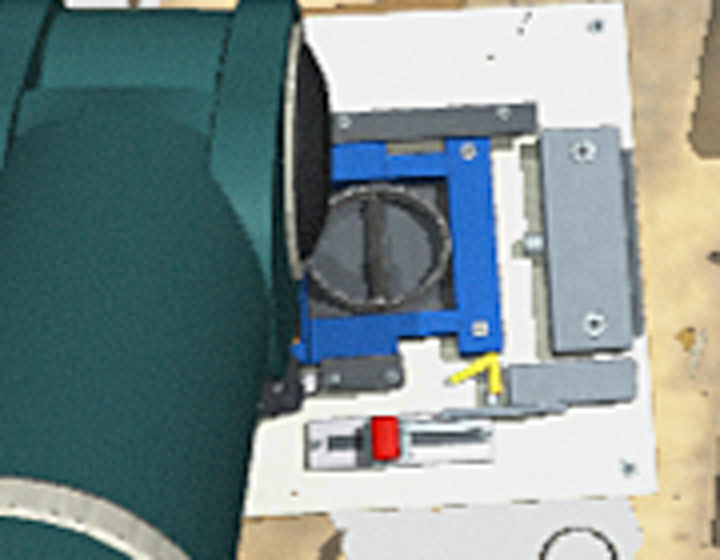

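The front edge is at x ≈ 93 mm, square and centred, about 25 mm from the block. The yellow catch rides on its shoulder at crop (495,358).

```bash
python3 -m jog '{"hand":[6,6,6,6,6],"slide":[[-0.2,0,0],[-0.2,0,0],[-0.2,0,0],[-0.2,0,0],[-0.2,0,0]],"turn":[[0,0.2,0],[0,0.2,0],[0,0.1,0],[0,0,0],[0,0,0]]}'; python3 -c "
from h import *
st()"
```

```text
clock: 14.3
tcp_pos: [0.5474, 0.1232, 0.0229]
tcp_rot: [0.003, 0.685, 0.729, 0.003]
contact_force: [0.1, 8.0, 0.6]
finger_gap: 0.641
t 14.3 dock mm [-32.    0.5] z 22.9 yaw(y vs dock x) 90.6 tilt [7.5 0.1] gap 0.641 F dock [-7.95  0.52  0.57] v 0.029
```

```bash
python3 -m jog '{"hand":[6,6,6,6,6],"slide":[[-0.23,0,0],[-0.23,0,0],[-0.23,0,0],[-0.23,0,0],[-0.23,0,0]],"turn":[[0,-0.1,0.2],[0,-0.1,0.1],[0,-0.1,0],[0,-0.1,0],[0,-0.1,0]]}'; python3 -c "
from h import *
st()"
```

```text
clock: 14.92
tcp_pos: [0.5479, 0.1161, 0.0229]
tcp_rot: [0.004, 0.685, 0.728, 0.001]
contact_force: [0.7, 8.0, -0.9]
finger_gap: 0.642
t 14.93 dock mm [-24.9   0.7] z 22.9 yaw(y vs dock x) 90.5 tilt [ 8.1 -3.9] gap 0.642 F dock [-7.95  1.15 -0.92] v 0.016
```

```bash
python3 -m jog '{"hand":[6,6,6,6,6],"slide":[[-0.2,0,0],[-0.2,0,0],[-0.2,0,0],[-0.18,0,0],[-0.15,0,0]],"turn":[[0,-0.1,0],[0,-0.1,0],[0,-0.1,0],[0,-0.1,0],[0,-0.1,0]]}'; python3 -c "
from h import *
st()"
```

```text
clock: 15.55
tcp_pos: [0.5477, 0.1131, 0.0229]
tcp_rot: [0.005, 0.684, 0.73, 0.001]
contact_force: [0.4, 9.5, -1.0]
finger_gap: 0.637
t 15.55 dock mm [-22.    0.4] z 22.9 yaw(y vs dock x) 90.71 tilt [ 7.6 -5.7] gap 0.637 F dock [-9.42  0.92 -0.97] v 0.004
```

```bash
python3 -m jog '{"hand":[6,6,6,6,6],"slide":[[-0.22,0,0],[-0.22,0,0],[-0.22,0,0],[-0.22,0,0],[-0.22,0,0]],"turn":[[0,-0.1,0.2],[0,-0.1,0.2],[0,-0.1,0.1],[0,-0.1,0],[0,-0.1,0]]}'; python3 - <<'E'
from h import *
st()
c=snap('top','top6.png'); cv2.imwrite('pics/c6.png',cv2.resize(c['frame'][190:330,240:380],None,fx=4,fy=4,interpolation=cv2.INTER_CUBIC)[:,:,::-1])
E
```

```text
clock: 16.18
tcp_pos: [0.5485, 0.1087, 0.023]
tcp_rot: [0.006, 0.685, 0.728, 0.0]
contact_force: [-0.4, 0.0, 0.6]
finger_gap: 0.64
t 16.18 dock mm [-17.5   0.9] z 23.0 yaw(y vs dock x) 90.51 tilt [ 8.8 -7.9] gap 0.64 F dock [-0.07 -0.37  0.62] v 0.015
```

View pics/c6.png

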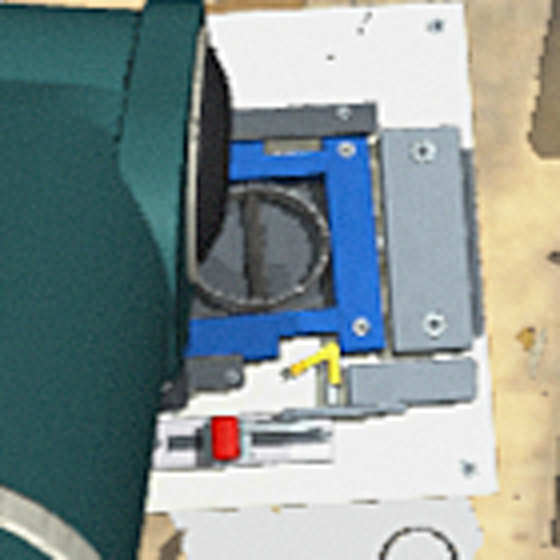

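The force fell from about 9.4 N to 0, and the yellow nose now sits in the notch behind the front shoulder at crop (335,348). That's the click, so I back off and check it holds.

```bash
python3 -m jog '{"hand":[6,6,6,6,6],"slide":[[0.5,0,0],[1.5,0,0],[2.0,0,0],[1,0,-3],[0,0,-5]],"turn":[[0,0,0],[0,0,0],[0,0,0],[0,0,0],[0,0,0]]}'; python3 - <<'E'
from h import *
st()
c=snap('top','top7.png'); cv2.imwrite('pics/c7.png',cv2.resize(c['frame'][190:330,240:380],None,fx=4,fy=4,interpolation=cv2.INTER_CUBIC)[:,:,::-1])
P=pts(c); hsv=cv2.cvtColor(c['frame'],cv2.COLOR_RGB2HSV)
for lo,hi,z0,z1 in [((105,120,60),(125,255,255),.031,.041),((0,150,120),(8,255,255),.05,.07),((22,120,120),(32,255,255),.0,.07)]:
    m=cv2.inRange(hsv,lo,hi); m[:200]=0;m[:,370:]=0;m[320:]=0; v,u=np.nonzero(m); p=P[v,u]; p=p[(p[:,2]>z0)&(p[:,2]<z1)]
    D=np.c_[(p-M)@dx,(p-M)@dy]*1000; print(cv2.minAreaRect(D.astype(np.float32)),D.min(0).round(1),D.max(0).round(1))
snap('side','side7.png'); f=np.load('/tmp/side.npz')['frame']; cv2.imwrite('pics/s7.png',cv2.resize(f[170:290,210:370],None,fx=4,fy=4,interpolation=cv2.INTER_CUBIC)[:,:,::-1])
E
```

```text
clock: 16.85
tcp_pos: [0.5419, 0.1635, 0.1009]
tcp_rot: [0.005, 0.685, 0.729, -0.003]
contact_force: [-0.4, -0.6, 0.6]
finger_gap: 0.639
t 16.85 dock mm [-72.6  -2.8] z 100.9 yaw(y vs dock x) 90.55 tilt [  2.3 -11.7] gap 0.639 F dock [ 0.62 -0.41  0.64] v 0.771
((53.369529724121094, 0.054782867431640625), (119.2940673828125, 114.56822204589844), 1.0602788925170898) [ -7.2 -57.9] [113.8  56.3]
((31.44708251953125, -97.06405639648438), (19.90334129333496, 12.03986930847168), 87.26456451416016) [  25.2 -107. ] [ 37.6 -87.1]
((78.84756469726562, -59.97573471069336), (20.321149826049805, 22.529817581176758), 86.74361419677734) [ 67.4 -70.7] [ 90.4 -50.3]
```

View pics/c7.png

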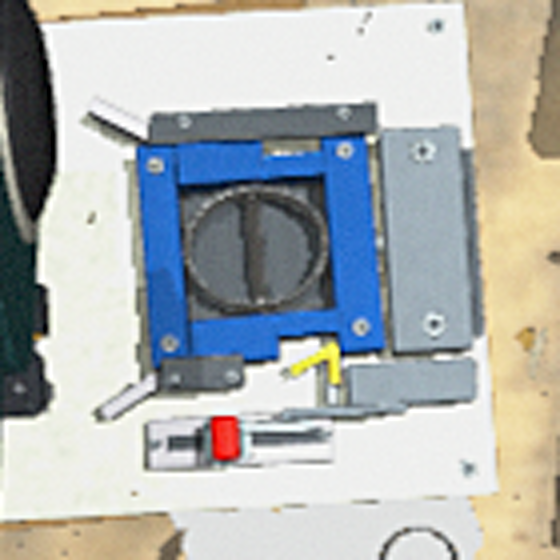

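View pics/s7.png

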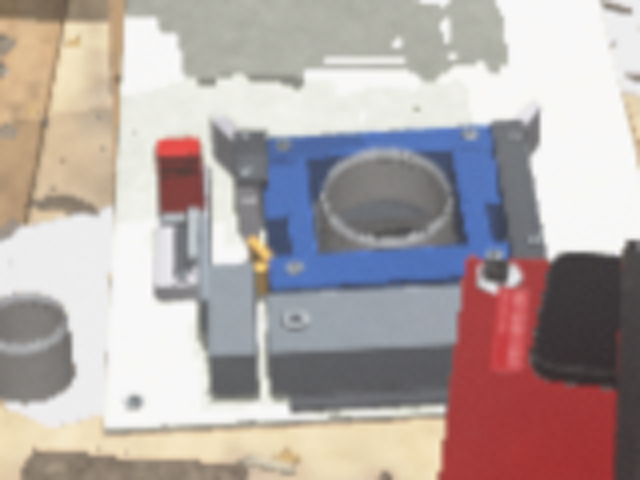

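```bash
python3 - <<'E'
from h import *
for n in ['top0','top5','top7']:
    f=cv2.imread(f'pics/{n}.png'); hsv=cv2.cvtColor(f,cv2.COLOR_BGR2HSV); m=cv2.inRange(hsv,(22,120,120),(32,255,255)); m[:260]=0;m[:,345:]=0;m[:,:305]=0;m[300:]=0
    v,u=np.nonzero(m); print(n,len(u),u.mean().round(2),v.mean().round(2),v.min(),v.max())
st((0,-97,100))
E
```

```text
top0 49 319.86 280.41 276 285
top5 51 320.31 282.49 278 287
top7 52 320.17 280.33 276 285
t 16.95 dock mm [-72.8   0.3] z 105.3 yaw(y vs dock x) 90.51 tilt [10.  -7.9] gap 0.64 F dock [-0.19  0.8  -0.24] v 0.073
tool delta cm [-7.19 -9.79  0.5 ] total world [-9.3 -7.8 -0.5]
```

The catch nose is back at its original place (row 280.3 against 280.4 at the start and 282.5 while deflected). The cassette sits at x = 53 mm, y = 0. Now the lock: I'll close the fingers and go behind the grip.

```bash
python3 -m jog '{"hand":[3,0,0,0,0],"slide":[[0,-3.5,0],[-2,-3.5,0],[-2.5,-2.8,0],[-2.3,0,0],[0,0,0]],"turn":[[0,0,0.5],[0,0,0],[0,0,0],[0,0,0],[0,0,0]]}' 20; python3 -c "
from h import *
st((-3,-97,49))"
```

```text
clock: 17.58
tcp_pos: [0.4469, 0.0949, 0.1044]
tcp_rot: [0.006, 0.686, 0.727, 0.001]
contact_force: [-0.1, 0.4, -0.7]
finger_gap: 0.143
t 17.57 dock mm [  -9.  -101.3] z 104.4 yaw(y vs dock x) 90.34 tilt [10.5 -6.8] gap 0.143 F dock [-0.36 -0.05 -0.68] v 0.034
tool delta cm [-0.56  0.37  5.55] total world [ 0.5 -0.6 -5.5]
```

```bash
python3 -m jog '{"hand":[0,0,0,0,0],"slide":[[0,0.4,1.5],[0,0,2],[0,0,1.9],[0,0,0],[0,0,0]],"turn":[[0,0,0],[0,0,0],[0,0,0],[0,0,0],[0,0,0]]}'; python3 - <<'E'
from h import *
st((0,-97,49))
snap('side','side8.png'); f=np.load('/tmp/side.npz')['frame']; cv2.imwrite('pics/s8.png',cv2.resize(f[130:290,190:390],None,fx=3.5,fy=3.5,interpolation=cv2.INTER_CUBIC)[:,:,::-1])
E
```

```text
clock: 18.2
tcp_pos: [0.4523, 0.0995, 0.0455]
tcp_rot: [0.006, 0.684, 0.729, 0.0]
contact_force: [-0.1, 0.3, 0.4]
finger_gap: 0.007
t 18.2 dock mm [-13.3 -95.7] z 45.5 yaw(y vs dock x) 90.61 tilt [ 9.1 -7.5] gap 0.007 F dock [-0.28 -0.1   0.41] v 0.017
tool delta cm [-1.33 -0.15 -0.34] total world [-0.1 -1.3  0.4]
```

View pics/s8.png

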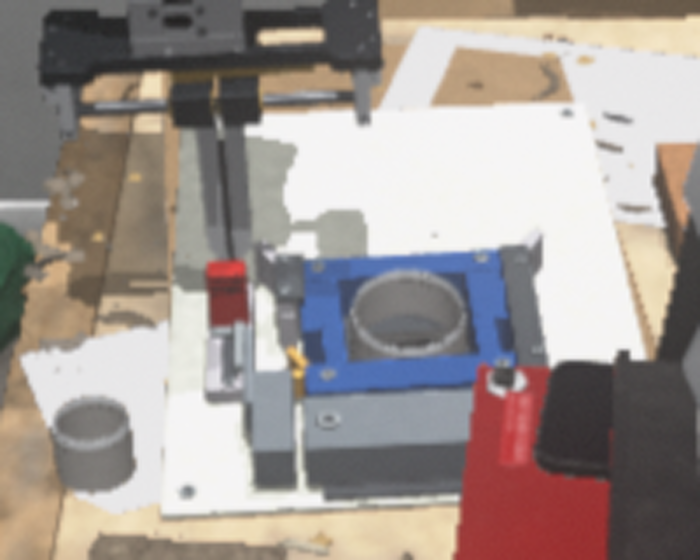

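The closed fingers stand right behind the red grip at picture (228,270). Push.

```bash
python3 -m jog '{"hand":[0,0,0,0,0],"slide":[[-0.8,-0.2,-0.3],[-0.8,0,0],[-0.7,0,0],[-0.7,0,0],[-0.6,0,0]],"turn":[[0,0,0.4],[0,0,0],[0,0,0],[0,0,0],[0,0,0]]}'; python3 -c "
from h import *
st()"
```

```text
clock: 18.88
tcp_pos: [0.4529, 0.0617, 0.0503]
tcp_rot: [0.006, 0.687, 0.727, 0.002]
contact_force: [0.1, 2.3, -2.0]
finger_gap: 0.008
t 18.88 dock mm [ 24.5 -97. ] z 50.3 yaw(y vs dock x) 90.2 tilt [11.1 -5.9] gap 0.008 F dock [-2.31  0.26 -1.95] v 0.116
```

```bash
python3 -m jog '{"hand":[0,0,0,0,0],"slide":[[-0.5,0,0],[-0.5,0,0],[-0.4,0,0],[-0.4,0,0],[-0.3,0,0]],"turn":[[0,0,0],[0,0,0],[0,0,0],[0,0,0],[0,0,0]]}'; python3 -c "
from h import *
st()";python3 -m jog '{"hand":[0,0,0,0,0],"slide":[[-0.2,0,0],[-0.2,0,0],[-0.2,0,0],[-0.2,0,0],[-0.2,0,0]],"turn":[[0,0,0],[0,0,0],[0,0,0],[0,0,0],[0,0,0]]}'; python3 -c "
from h import *
st()"
```

```text
clock: 19.5
tcp_pos: [0.454, 0.0393, 0.0503]
tcp_rot: [0.006, 0.687, 0.727, 0.002]
contact_force: [-0.0, 2.2, -1.5]
finger_gap: 0.008
t 19.5 dock mm [ 46.8 -97.1] z 50.3 yaw(y vs dock x) 90.21 tilt [10.8 -5.7] gap 0.008 F dock [-2.17  0.1  -1.52] v 0.059
clock: 20.12
tcp_pos: [0.454, 0.0385, 0.0504]
tcp_rot: [0.002, 0.684, 0.729, 0.005]
contact_force: [-1.6, 15.6, -1.4]
finger_gap: 0.007
t 20.12 dock mm [ 47.6 -97.1] z 50.4 yaw(y vs dock x) 90.68 tilt [8.5 4.5] gap 0.007 F dock [-15.68  -0.75  -1.41] v 0.04
```

Force jumped to 15 N at x = 47.6 mm, which suggests the end stop. I'll back off and look.

```bash
python3 -m jog '{"hand":[0,0,0,0,0],"slide":[[0.5,0,0],[2,0,0],[3,0,-2],[3,0,-5],[5,0,-5]],"turn":[[0,0,0],[0,0,0],[0,0,0],[0,0,0],[0,0,0]]}'; python3 - <<'E'
from h import *
st()
c=snap('top','top9.png'); cv2.imwrite('pics/c9.png',cv2.resize(c['frame'][190:330,240:380],None,fx=4,fy=4,interpolation=cv2.INTER_CUBIC)[:,:,::-1])
P=pts(c); hsv=cv2.cvtColor(c['frame'],cv2.COLOR_RGB2HSV)
for lo,hi,z0,z1 in [((105,120,60),(125,255,255),.031,.041),((0,150,120),(8,255,255),.05,.07),((22,120,120),(32,255,255),.0,.07)]:
    m=cv2.inRange(hsv,lo,hi); m[:200]=0;m[:,370:]=0;m[320:]=0; v,u=np.nonzero(m); p=P[v,u]; p=p[(p[:,2]>z0)&(p[:,2]<z1)]
    D=np.c_[(p-M)@dx,(p-M)@dy]*1000; print(len(p))
    if len(p): print(cv2.minAreaRect(D.astype(np.float32)),D.min(0).round(1),D.max(0).round(1),v.mean())
snap('side','side9.png'); f=np.load('/tmp/side.npz')['frame']; cv2.imwrite('pics/s9.png',cv2.resize(f[170:290,210:370],None,fx=4,fy=4,interpolation=cv2.INTER_CUBIC)[:,:,::-1])
E
```

```text
clock: 20.75
tcp_pos: [0.4441, 0.1663, 0.1659]
tcp_rot: [0.002, 0.686, 0.727, 0.002]
contact_force: [1.7, 0.6, -0.6]
finger_gap: 0.006
t 20.75 dock mm [ -80.5 -100.3] z 165.9 yaw(y vs dock x) 90.3 tilt [ 5.1 -0.7] gap 0.006 F dock [-0.51  1.76 -0.6 ] v 1.153
1657
((53.24897384643555, -0.15264511108398438), (119.44176483154297, 113.91886138916016), 0.830317497253418) [ -7.1 -57.9] [113.6  56. ] 251.5005793742758
70
((65.20526123046875, -97.03264617919922), (19.811656951904297, 11.92855453491211), 86.84943389892578) [  58.8 -107.1] [ 71.6 -86.9] 298.07042253521126
52
((79.01663208007812, -59.794742584228516), (20.208728790283203, 22.6468448638916), 85.18379974365234) [ 67.3 -70.8] [ 90.5 -50.3] 280.3269230769231
```

View pics/c9.png

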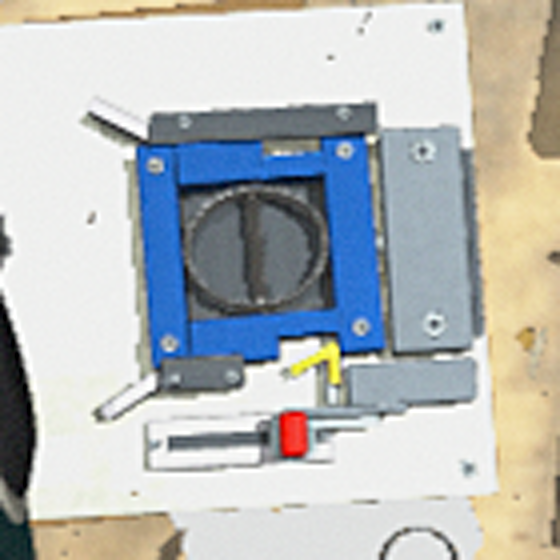

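View pics/s9.png

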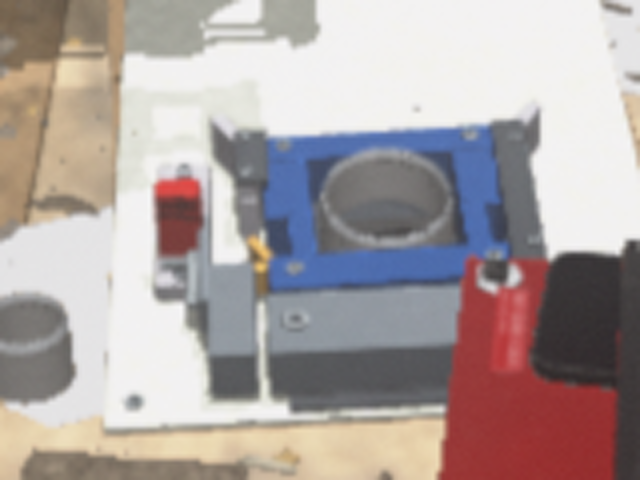

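The grip moved 33.8 mm (31.4 to 65.2 mm) and stopped hard, which fits a start near 11 mm of the 45 mm travel. Now a final stillness and bystander check, then hand in.

```bash
python3 -m jog '{"hand":[0,0,0,0,0],"slide":[[0,0,-3],[0,0,0],[0,0,0],[0,0,0],[0,0,0]],"turn":[[0,0,0],[0,0,0],[0,0,0],[0,0,0],[0,0,0]]}'; python3 - <<'E'
from h import *
st()
c=snap('top','top10.png'); a=cv2.imread('pics/top0.png').astype(int); b=cv2.imread('pics/top10.png').astype(int)
d=np.abs(a-b).max(-1)
for n,(u0,u1,v0,v1) in dict(sand=(210,266,145,187),tape=(270,310,148,188),die=(328,362,315,348),mallet=(425,468,232,360)).items(): print(n,d[v0:v1,u0:u1].mean().round(2),(d[v0:v1,u0:u1]>60).sum())
arm.hand_in()
E
```

```text
clock: 21.48
tcp_pos: [0.4443, 0.1699, 0.1969]
tcp_rot: [0.002, 0.684, 0.73, 0.004]
contact_force: [0.3, -0.8, -0.2]
finger_gap: 0.004
t 21.48 dock mm [-84.1 -99.9] z 196.9 yaw(y vs dock x) 90.72 tilt [8.3 1.9] gap 0.004 F dock [ 0.86  0.23 -0.17] v 0.006
sand 14.69 0
tape 13.51 0
die 14.38 0
mallet 12.33 0
the job is handed in; nothing more can be done
```

The cassette is clicked into the dock and the lock slide is pushed to what I take to be its end stop; I handed the job in at about 21.5 s.

**How it went:** I slid the cassette sideways onto the dock's middle line, then pushed it in from behind with both fingers. The highest push I read was about 13 N, taken between moves rather than continuously. The force fell from about 9.4 N to 0 at the click. I then closed the fingers and pushed the red grip in the same direction until it stopped hard, at about 15 N against about 2 N of sliding friction.

**Last checks:**
- **Cassette:** its centre is about 53 mm inside the mouth and 0.2 mm off the middle line. It measured about 0.8° askew (limit 0.06 rad, about 3.4°). I didn't measure flatness, but it looked flat in the pictures.
- **Catch:** its nose is back at its starting place in the image, behind the cassette's shoulder.
- **Bystanders:** comparing pictures from before and after showed no change at the tape roll, round die, sanding block or mallet.
- **Arm:** still, and clear of everything.

**Less certain:** the lock grip moved 33.8 mm, so reaching the end stop means it started about 11 mm along. That is inside the stated 0 to 12 mm but near its upper end. The hard stop is my only direct evidence, and I didn't push a second time to confirm it.

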